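Pin the tray-stop rail on a nursery bench

ROBOT

A 6-joint arm with a two-finger parallel gripper is mounted at the origin on the work surface. World frame = base frame: x ahead of the robot, y to its left, z up, the work surface at z = 0. Lengths are in m, angles in rad, forces in N, time in s.
With the tool pointing down it reaches from about 0.35 to 0.975 m from the base axis. Payload 17.4 kg.
Tool frame: the origin (TCP) lies on the centre line of the jaws, within the pads' length; the fingertips stand 14 mm ahead of it and the grasp point (between the pads) lies 5 mm behind it; z points along the fingers, y is the direction in which the jaws open and shut (so a half turn about z gives the same grasp; the last joint's range is limited). The gripper opens to 85 mm and grips with 20 to 120 N. Pads are 22 mm wide; open, the fingers measure 114 mm over their backs; the gripper's body (76 mm by 85 mm) begins 54 mm behind the grasp point. The pads swing forward as they close: fully open they stand 13 mm farther back than shut.
Start: joints at [1.092, 0.116, 1.442, -0, 1.584, -0.038], TCP at [0.288, 0.61, 0.245] pointing down, gripper open.
Joint ranges: [-2.83, 2.83], [-0.83, 2.19], [0.07, 2.5], [-1.14, 4.28], [0.01, 3], [-2.97, 2.97]. Speed limits (rad/s): [1.89, 1.89, 2.22, 3.14, 3.14, 3.14].

INTERFACE

Orientations are given as a 3x3 rotation matrix whose columns are the frame's x, y, z axes.
In Python, from cell import ctrl gives the robot as it stands.
- The arm moves only by the shell command python3 -m pendant 'ROWS' [FORCE]. ROWS is JSON, a list of rows, each a list of 3 entries, a list of its own where there are three numbers: the shift along the tool's x, y, z in cm, then the turn about the tool's z in degrees, then the opening, from 0 (shut) to 1 (fully open). A call has 1 to 12 rows; each row is the pose to reach, as a shift and turn from the pose commanded when the call began, along the tool's axes at that moment; what a row does not reach only later rows make up. A row lasts 1/8 s, in which the tool goes at most 62.5 mm and 10.7 degrees, less where a joint would pass 70% of its speed; a pose out of reach is approached as far as the arm can. A call with a gripper value outside its range is refused whole. The fingers move at their own pace and stop on an object; FORCE is the grip in N (left out, the last holds). Time passes only in rows, so rows that repeat a pose let the fingers close. It gives the time, the measured TCP pose, the force and the opening at its end, in the units of the state.
- ctrl.get_state(): the state, without advancing time (a new reading comes with each control period).
- ctrl.read_camera(name): name is "side" or "top" or "wrist"; returns (picture, depth): 400x640x3 uint8, blue, green, red; 400x640 float32, m along the optical axis (not along the pixel's ray), 0 where there is no reading.
- ctrl.get_calibration(name): a dict with "camera_matrix" (3x3 intrinsics, pixels), "R" (3x3) and "t" (3): a world point X has camera coordinates R X + t. Camera axes: x right, y down, z forward; pixel columns grow to the right and rows downward; lengths in m; the calibration is good to about 2 mm. The wrist camera is an equidistant fisheye: a pixel r from the principal point sees the ray r / f radians off the axis. A picture is of the moment at which its call begins: read the wrist's pose just before it. get_calibration takes no time and is no camera call; for the wrist camera it gives the pose at the moment of the call.
- ctrl.job_done(): hands the job in, once; it reports no verdict.
The state is a dict: "t": time; "q": joint angles; "qd": joint speeds; "joint_efforts": joint torques, N m; "tool_pos": TCP position; "tool_rot": TCP orientation; "force": force on the tool from outside, world axes, zero at the start; "torque": the same for the moment, N m; "grip_width": finger opening in m.
Only numpy, scipy, OpenCV 4.12 (cv2) and the standard library are available. Lean on these libraries where they do the work, as an engineer would, in place of code of your own. Each camera call takes 0.05 s, during which the arm holds its last target.

TASK

The stop rail that keeps the seedling trays on the bench has been left swung open. Swing it fully shut against its stop so that its end eye lies over the lug, then take the long steel pin with the tall round head from the wooden rack and put it down through both holes until its collar sits flat on the eye. Leave the short pin and the wooden dibber in the rack.

Things in the scene. Friction and masses are not known exactly. Their poses are not given: they have to be found in the camera images.
- stop_rail (a joint): Swing of the flat aluminium rail about its upright pivot (rad): 0 = shut against its stop, eye over lug; positive = open towards the robot (starts 0.45 to 0.85). Rail 26 mm wide, top 70 mm above the bench; it ends in a steel eye (ring 50 mm across, hole 26 mm, 58 to 72 mm above the bench) 240 mm from the pivot. Stays where left; about 1 N at the grip post moves it.
- rail_grip (a point): Point on the axis of the rail's upright round steel grip post, 95 mm above the bench; moves with the rail. The post is 18 mm in diameter, runs from 70 to 115 mm above the bench and stands 140 mm from the rail's pivot axis, 100 mm from the eye's centre. Its y axis points along the rail from eye to pivot, z up.
- lug_hole (a point): Centre of the upright through hole (26 mm) at the top face of the fixed steel lug (ring 50 mm across), 54 mm above the bench; z up. The rail's pivot is 240 mm away along +y. Towards +x stand a stop post (72 mm high, 26 to 36 mm away) and fixed seedling trays (leaves to 90 mm high, from 110 mm away). When the rail is shut its eye lies 4 mm above the lug on the same axis.
- drop_pin: The long steel pin. Origin: centre of its collar's underside, z up. Collar 42 mm wide, 6 thick; round head 24 mm in diameter, 6 to 48 mm above the origin; shank 12 mm in diameter, 62 long, tip tapered. 0.16 kg. Hangs in one of 3 holes, 75 mm apart in a row, of a fixed wooden rack (240 x 75, top 100 mm above the bench); its y axis points across the row. Seated: origin 72 mm above the bench.
- short_pin: Bystander in the same rack: a steel pin with the same collar, but a low square head (24 x 24 mm, top 26 mm above its origin) and a shank only 24 mm long. Origin at the centre of the collar's underside.
- dibber: Bystander in the same rack: a wooden planting dibber with a bulbous handle 38 mm across, top 64 mm above its origin, and a spike 80 mm long. Origin at the centre of its collar's underside.

How it is judged:
On the way:
1. the rail is swung shut (value of joint stop_rail below 0.07 rad), for 0.2 s.
At the end, for the whole second after the job is handed in: The rail is shut (within 0.07 rad), and the long pin stands upright (within 10 degrees) through the eye and the lug, its axis within 14 mm of the lug's, its collar down on the eye (underside 10 to 25 mm above the lug's top face; 18 when flat), at rest (value of joint stop_rail below 0.07 rad and horizontal distance between drop_pin and lug_hole below 0.014 m and z of drop_pin in the frame of lug_hole between 0.01 and 0.025 m and angle between drop_pin's own z axis and vertical below 0.175 rad and linear speed of drop_pin below 0.02 m/s); the robot touches nothing.
It fails at once if the short pin is taken out of its place in the rack (moved more than 40 mm) (distance of short_pin from where it was at the start of the episode above 0.04 m).
It fails at once if the dibber is taken out of its place in the rack (moved more than 40 mm) (distance of dibber from where it was at the start of the episode above 0.04 m).
It also fails if it takes over 54 s, if anything falls off the work surface, if the arm or the gripper's body presses on something with over 40 N, if the wrist force passes 120 N, or if a joint passes its speed limit or range.

## Working session

There is one attempt and no reset: what is moved stays moved. The work goes in short steps, Python scripts to look and compute and a shell command to move; the robot and the scene stay as the last step left them, time stands still between calls to the robot, and variables do not carry over. Pictures are saved under pics/ and viewed, and the job is handed in when it is done.

```bash
mkdir -p pics; ls; python3 - <<'E'
from cell import ctrl
import cv2,numpy as np
s=ctrl.get_state();print(s['t'],s['tool_pos'],np.round(s['tool_rot'],3),s['grip_width'],s['force'])
for n in ['top','side']:
    c=ctrl.get_calibration(n);print(n,c)
    im,d=ctrl.read_camera(n);cv2.imwrite(f'pics/{n}0.png',im);np.save(f'{n}0.npy',d)
E
```

```text
pics
0.0 [0.28793488 0.61032342 0.24458871] [[-0.904  0.427 -0.   ]
 [ 0.427  0.904 -0.001]
 [ 0.    -0.001 -1.   ]] 0.08545429028166772 [-0.12986295  0.01591514 -0.61148388]
top {'camera_matrix': array([[406.70054204,   0.        , 322.39178924],
       [  0.        , 406.70054204, 197.79009694],
       [  0.        ,   0.        ,   1.        ]]), 'R': array([[-0.00797318, -0.99995491,  0.00515794],
       [-0.99549043,  0.00744978, -0.09456901],
       [ 0.09452632, -0.0058887 , -0.99550495]]), 't': array([0.05900598, 0.52380776, 0.97551656])}
side {'camera_matrix': array([[441.05054026,   0.        , 324.40495276],
       [  0.        , 441.05054026, 198.16966827],
       [  0.        ,   0.        ,   1.        ]]), 'R': array([[-0.96255646, -0.27094264,  0.00866811],
       [-0.21847003,  0.75641701, -0.61652587],
       [ 0.16048644, -0.59533469, -0.78728693]]), 't': array([0.52064139, 0.11533406, 1.03375107])}
```

View pics/top0.png

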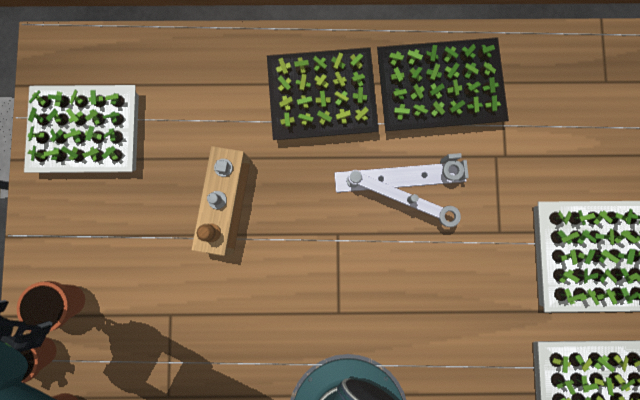

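View pics/side0.png

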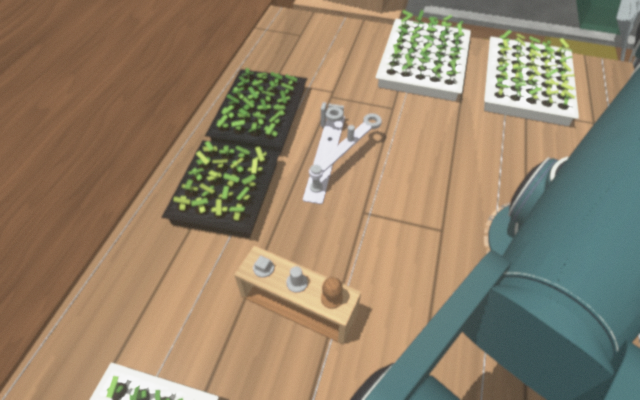

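The top view shows the rack with the square head at (223,167), the round head at (216,200) in the middle hole and the dibber at (207,232). The rail pivot is at (355,179), the grip post at (413,200), the eye at (450,216) and the lug at (454,170). I'll enlarge the view to measure these.

```bash
python3 - <<'E'
import cv2
im=cv2.imread('pics/top0.png')
a=cv2.resize(im[140:240,330:480],None,fx=5,fy=5,interpolation=cv2.INTER_CUBIC);cv2.imwrite('pics/top0_rail.png',a)
a=cv2.resize(im[140:265,180:270],None,fx=4.7,fy=4.7,interpolation=cv2.INTER_CUBIC);cv2.imwrite('pics/top0_rack.png',a)
im=cv2.imread('pics/side0.png')
a=cv2.resize(im[90:215,290:400],None,fx=4.7,fy=4.7,interpolation=cv2.INTER_CUBIC);cv2.imwrite('pics/side0_rail.png',a)
a=cv2.resize(im[240:345,225:370],None,fx=5,fy=5,interpolation=cv2.INTER_CUBIC);cv2.imwrite('pics/side0_rack.png',a)
E
```

```text
(no output)
```

View pics/top0_rail.png

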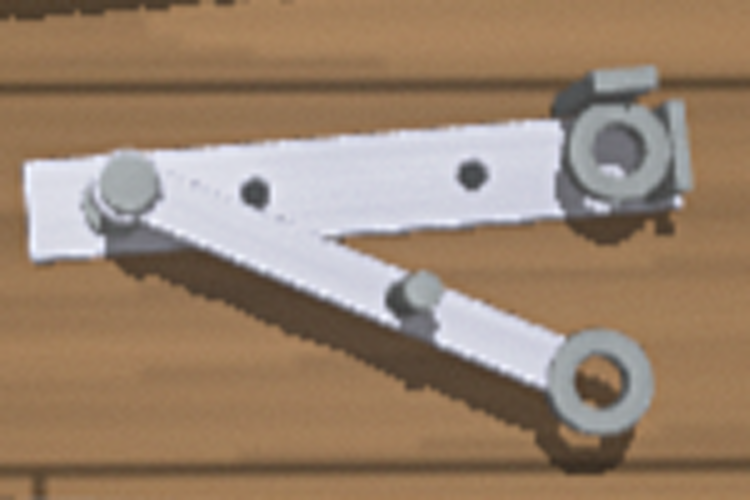

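View pics/top0_rack.png

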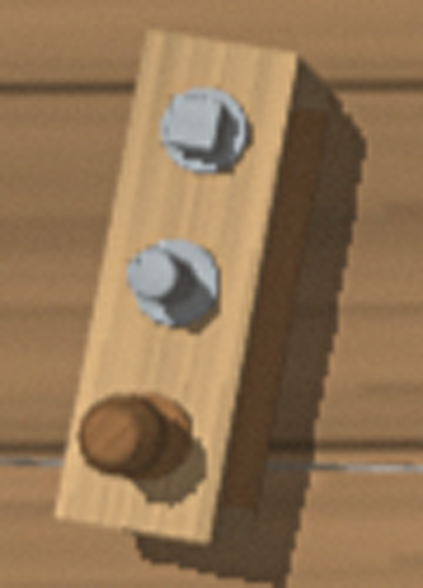

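View pics/side0_rail.png

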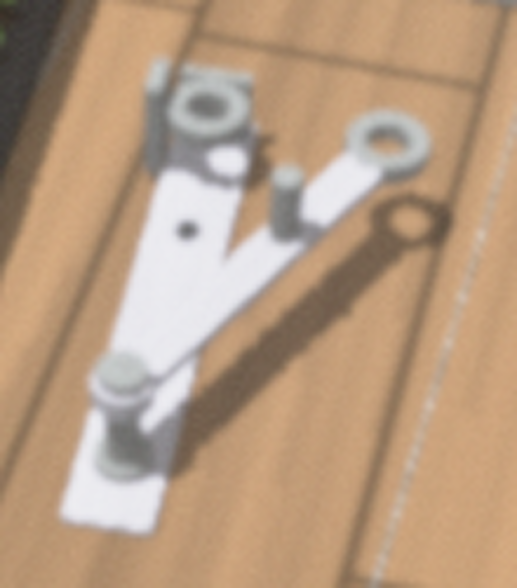

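View pics/side0_rack.png

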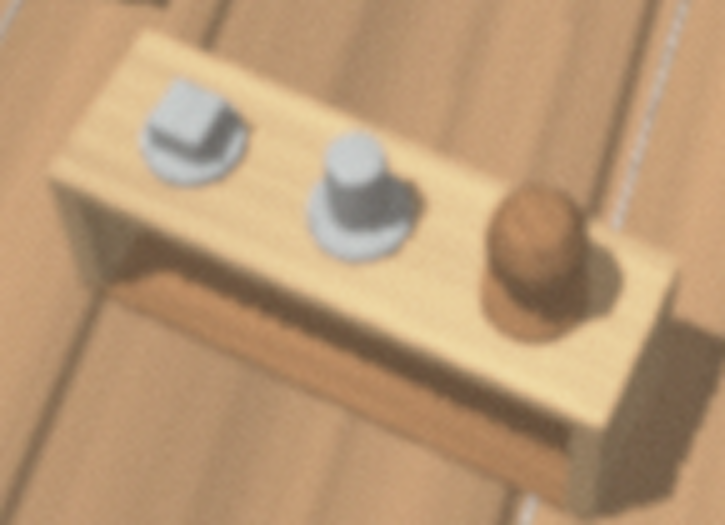

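```bash
cat > h.py <<'E'
import numpy as np,cv2
from cell import ctrl
def ray(n,uv,c=None):
    c=c or ctrl.get_calibration(n);K=c['camera_matrix'];R=np.array(c['R']);t=np.array(c['t'])
    d=R.T@np.linalg.inv(K)@np.array([uv[0],uv[1],1.]);return -R.T@t,d/np.linalg.norm(d)
def plane(n,uv,z):
    o,d=ray(n,uv);return o+d*(z-o[2])/d[2]
def tri(a,b):
    o1,d1=ray('top',a);o2,d2=ray('side',b)
    A=np.stack([d1,-d2],1);s=np.linalg.lstsq(A,o2-o1,rcond=None)[0]
    p,q=o1+s[0]*d1,o2+s[1]*d2;return (p+q)/2,np.linalg.norm(p-q)
def un(u,s,o): return [(u[0]+.5)/s-.5+o[0],(u[1]+.5)/s-.5+o[1]]
E
python3 - <<'E'
from h import *
np.set_printoptions(precision=4,suppress=True)
T=dict(lug=((620,153),.054),eye=((600,381),.072),post=((422,290),.115),pin=((154,272),.148),short=((193,121),.126),dib=((112,435),.164))
S=dict(lug=(209,105),eye=(387,142),post=(287,175),pin=(355,158),short=(190,112),dib=(540,235))
P={}
for k,(u,z) in T.items():
    rk=k in('pin','short','dib')
    a=un(u,4.7,(180,140)) if rk else un(u,5,(330,140))
    b=un(S[k],5,(225,240)) if rk else un(S[k],4.7,(290,90))
    x=plane('top',a,z);y=plane('side',b,z);p,g=tri(a,b);P[k]=(x+y)/2
    print(k,np.round(a,1),np.round(b,1),x[:2],y[:2],p,g)
# pivot: from post/eye line, 240 from eye
e,p=P['eye'],P['post']
print('eye-post',np.linalg.norm((e-p)[:2]))
u=(p-e)[:2];u/=np.linalg.norm(u);piv=e[:2]+.24*u;print('pivot',piv,'piv-lug',np.linalg.norm(piv-P['lug'][:2]))
a=lambda v:np.degrees(np.arctan2(v[1],v[0]))
print('rail ang',a(u),'shut ang',a(piv-P['lug'][:2]))
print('rack',np.linalg.norm((P['pin']-P['short'])[:2]),a((P['short']-P['pin'])[:2]))
E
```

```text
lug [453.6 170.2] [334.1 111.9] [ 0.5858 -0.2611] [ 0.5862 -0.2596] [ 0.5864 -0.2617  0.0521] 0.0006290856673687191
eye [449.6 215.8] [371.9 119.8] [ 0.4753 -0.2416] [ 0.4746 -0.2372] [ 0.4754 -0.2434  0.0665] 0.0001949144972741961
post [414.  197.6] [350.7 126.8] [ 0.5146 -0.1496] [ 0.5147 -0.1483] [ 0.5149 -0.15    0.1134] 0.00034451353185171844
pin [212.4 197.5] [295.6 271.2] [0.515  0.2924] [0.5145 0.2969] [0.5156 0.294  0.1422] 0.00016267877161284377
short [220.7 165.4] [262.6 262. ] [0.5888 0.2811] [0.5872 0.2843] [0.589  0.2821 0.1216] 0.001050909768661559
dib [203.4 232.2] [332.6 286.6] [0.4406 0.3056] [0.4382 0.3163] [0.4402 0.3095 0.1501] 0.0010658758926650935
eye-post 0.09883522660948472
pivot [ 0.5714 -0.0197] piv-lug 0.2411127361622163
rail ang 66.29232277570958 shut ang 93.46917230830508
rack 0.07418806776315927 -9.298950857870995
```

Triangulated heights and spacings fit what was given: eye to post 99 mm, pivot to lug 241 mm, rack pitch 74 mm. The rail is open about 0.47 rad. Next I'll work out the approach to the post.

```bash
cat >> h.py <<'E'
LUG=np.array([.586,-.2605]);PIV=np.array([.5714,-.0197])
def post(th): # deg world direction eye->pivot
    a=np.radians(th);return PIV-.14*np.array([np.cos(a),np.sin(a)])
def rows(targets,pose=None):
    s=ctrl.get_state();p=np.array(s['tool_pos']);R=np.array(s['tool_rot']);y0=np.degrees(np.arctan2(R[1,1],R[0,1]))
    print('t',s['t'],'p',np.round(p,4),'yang',round(y0,2))
    for x,y,z,a in targets:
        d=R.T@(np.array([x,y,z])-p)*100;tr=-(a-y0);tr=(tr+180)%360-180
        print(np.round(d,2),round(tr,1))
E
python3 - <<'E'
from h import *
rows([(.5147,-.149,.18,-23.7),(.5147,-.149,.094,-23.7)])
E
```

```text
t 0.1 p [0.288  0.6103 0.2447] yang 64.74
[-52.91 -58.99   6.52] 88.4
[-52.91 -58.98  15.12] 88.4
```

```bash
python3 -m pendant '[[[-52.9,-59,3],88.4,1],[[-52.9,-59,3],88.4,1],[[-52.9,-59,3],88.4,1],[[-52.9,-59,3],88.4,1],[[-52.9,-59,3],88.4,1],[[-52.9,-59,3],88.4,1],[[-52.9,-59,4],88.4,1],[[-52.9,-59,5],88.4,1],[[-52.9,-59,6],88.4,1],[[-52.9,-59,6.5],88.4,1],[[-52.9,-59,6.5],88.4,1],[[-52.9,-59,6.5],88.4,1]]' 25; python3 - <<'E'
from h import *
c=ctrl.get_calibration('wrist')
im,d=ctrl.read_camera('wrist');cv2.imwrite('pics/w1.png',im)
print(c)
rows([(.5147,-.149,.18,-23.7),(.5147,-.149,.094,-23.7)])
E
```

```text
t: 1.6
tool_pos: [0.5018, -0.1074, 0.1866]
tool_rot: [[0.402, 0.916, 0.0], [0.916, -0.402, 0.0], [0.0, 0.0, -1.0]]
force: [0.8, 1.0, 0.5]
grip_width: 0.0858
{'camera_matrix': array([[309.70691629,   0.        , 322.5526815 ],
       [  0.        , 309.70691629, 196.43071719],
       [  0.        ,   0.        ,   1.        ]]), 'R': array([[ 0.91593143, -0.40133281, -0.00126426],
       [-0.38136412, -0.87133109,  0.30877749],
       [-0.12502412, -0.28233687, -0.95113346]]), 't': array([-0.50187825,  0.07581284,  0.35636155])}
t 1.65 p [ 0.5025 -0.1127  0.1849] yang -23.81
[-2.83  2.59  0.5 ] -0.1
[-2.81  2.59  9.1 ] -0.1
```

View pics/w1.png

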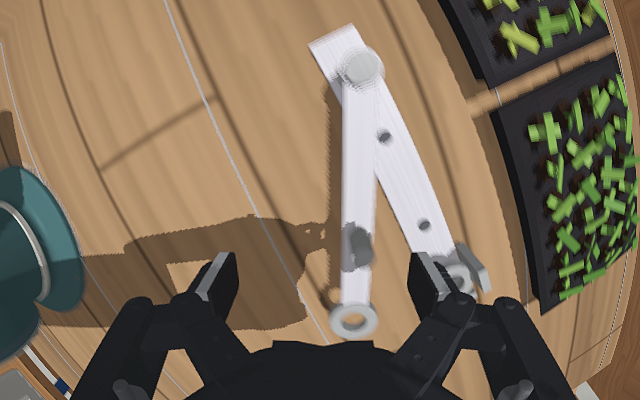

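The wrist view shows the post at about (355,245), lying between the jaws, with the eye at (353,320) and the lug behind the right finger. The last move ended about 4 cm short because of the speed cap, so I'll make that up.

```bash
python3 -m pendant '[[[-2.8,2.6,0.5],0,1],[[-2.8,2.6,0.5],0,1],[[-2.8,2.6,0.5],0,1]]'; python3 - <<'E'
from h import *
c=ctrl.get_calibration('wrist')
rows([(.5147,-.149,.18,-23.7),(.5147,-.149,.094,-23.7)])
im,d=ctrl.read_camera('wrist');cv2.imwrite('pics/w2.png',im)
# predicted post top pixel in fisheye
def proj(X):
    x=c['R']@X+c['t'];r=np.hypot(x[0],x[1]);th=np.arctan2(r,x[2]);f=c['camera_matrix'][0,0]
    return c['camera_matrix'][:2,2]+f*th*x[:2]/r
print(proj(np.array([.5147,-.149,.115])),proj(np.array([.475,-.2394,.072])))
E
```

```text
t: 2.02
tool_pos: [0.5141, -0.141, 0.1817]
tool_rot: [[0.401, 0.916, -0.001], [0.916, -0.401, 0.0], [0.0, -0.001, -1.0]]
force: [-0.2, 1.0, 0.7]
grip_width: 0.0854
t 2.025 p [ 0.5141 -0.141   0.1817] yang -23.67
[-0.71  0.38  0.17] 0.0
[-0.71  0.38  8.77] 0.0
[329.08389832 228.13318605] [327.26267159 303.79894185]
```

View pics/w2.png

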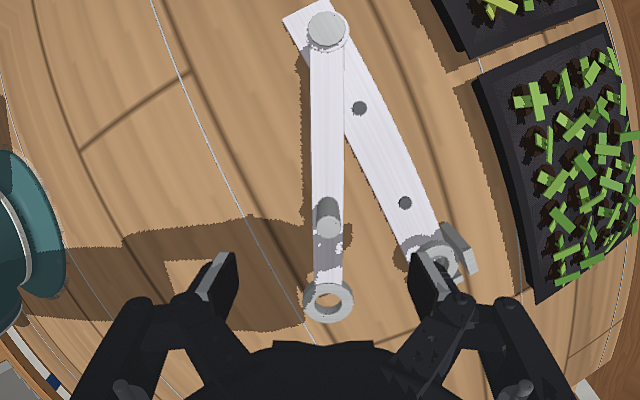

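The post top is at about (328,226) and the prediction was (329,228), so they agree. I'll descend over the post and close on it.

```bash
python3 -m pendant '[[[-0.6,0.4,3.5],0,1],[[-0.6,0.4,7],0,1],[[-0.6,0.4,8.7],0,1],[[-0.6,0.4,8.7],0,0.1],[[-0.6,0.4,8.7],0,0.1],[[-0.6,0.4,8.7],0,0.1],[[-0.6,0.4,8.7],0,0.1],[[-0.6,0.4,8.7],0,0.1]]' 25; python3 - <<'E'
from h import *
rows([(*post(t),.094,t-90) for t in (66.3,70,74,78,82,86,90,93.5,95)])
E
```

```text
t: 3.08
tool_pos: [0.5159, -0.1485, 0.0959]
tool_rot: [[0.401, 0.916, 0.001], [0.916, -0.401, -0.0], [0.0, 0.001, -1.0]]
force: [-0.8, 0.3, 6.8]
grip_width: 0.0172
t 3.075 p [ 0.5159 -0.1485  0.0959] yang -23.66
[ 0.03 -0.1   0.19] 0.0
[0.05 0.81 0.19] -3.7
[0.15 1.78 0.19] -7.7
[0.31 2.74 0.19] -11.7
[0.55 3.69 0.19] -15.7
[0.84 4.62 0.19] -19.7
[1.2  5.53 0.2 ] -23.7
[1.57 6.3  0.2 ] -27.2
[1.74 6.63 0.2 ] -28.7
```

```bash
python3 -m pendant '[[[0.05,0.9,0],-3.7,0.1],[[0.15,1.9,0],-7.7,0.1],[[0.3,2.8,0],-11.7,0.1],[[0.55,3.8,0],-15.7,0.1],[[0.85,4.7,0],-19.7,0.1],[[1.2,5.6,0],-23.7,0.1],[[1.55,6.35,0],-27.2,0.1],[[1.65,6.6,0],-28,0.1],[[1.65,6.6,0],-28,0.1]]'; python3 - <<'E'
from h import *
s=ctrl.get_state();print(s['force'])
rows([(*post(93.5),.094,3.5)])
for n in ['top','side']:
    im,d=ctrl.read_camera(n);cv2.imwrite(f'pics/{n}1.png',im)
a=cv2.imread('pics/side1.png');b=cv2.imread('pics/top1.png')
cv2.imwrite('pics/c1.png',np.hstack([cv2.resize(a[80:230,280:410],None,fx=3,fy=3,interpolation=2),cv2.resize(b[120:270,340:475],None,fx=3,fy=3,interpolation=2)]))
E
```

```text
t: 4.2
tool_pos: [0.5807, -0.1591, 0.0957]
tool_rot: [[-0.076, 0.997, -0.006], [0.997, 0.076, 0.002], [0.002, -0.005, -1.0]]
force: [-28.3, 10.1, 20.7]
grip_width: 0.0172
[-28.33139982  10.13785956  20.73069184]
t 4.2 p [ 0.5807 -0.1591  0.0957] yang 4.36
[-0.03 -0.08  0.17] 0.9
```

View pics/c1.png

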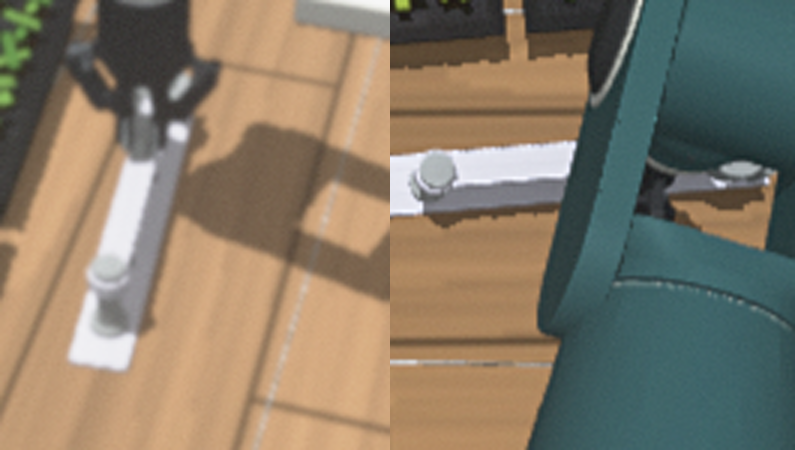

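Reaction is about 28 N, so the rail is against its stop with the post at the shut position. I'll ease off, release and rise, then check the rail once the arm is away.

```bash
python3 -m pendant '[[[0,-0.15,0],0,0.1],[[0,-0.25,0],0,1],[[0,-0.25,0],0,1],[[0,-0.25,0],0,1],[[0,-0.25,0],0,1],[[0,-0.25,-4],0,1],[[0,-0.25,-9],0,1],[[0,-0.25,-12],0,1]]'; python3 - <<'E'
from h import *
print(ctrl.get_state()['q'])
rows([(.515,.2945,.23,80.7)])
E
```

```text
t: 5.3
tool_pos: [0.5805, -0.1601, 0.2176]
tool_rot: [[-0.076, 0.997, 0.002], [0.997, 0.076, -0.001], [-0.001, 0.002, -1.0]]
force: [-0.2, -0.7, -0.0]
grip_width: 0.0853
[-3.11444826e-01 -3.47962181e-02  1.64160620e+00 -3.98921638e-05
  1.53246807e+00 -3.87274297e-01]
t 5.3 p [ 0.5805 -0.1601  0.2176] yang 4.34
[45.82 -3.08 -1.28] -76.4
```

```bash
python3 -m pendant '[[[45.8,-3.1,-1.3],-76.4,1],[[45.8,-3.1,-1.3],-76.4,1],[[45.8,-3.1,-1.3],-76.4,1],[[45.8,-3.1,-1.3],-76.4,1],[[45.8,-3.1,-1.3],-76.4,1],[[45.8,-3.1,-1.3],-76.4,1],[[45.8,-3.1,-1.3],-76.4,1],[[45.8,-3.1,-1.3],-76.4,1],[[45.8,-3.1,-1.3],-76.4,1],[[45.8,-3.1,-1.3],-76.4,1]]' 60; python3 - <<'E'
from h import *
c=ctrl.get_calibration('wrist')
rows([(.515,.2945,.23,80.7)])
im,d=ctrl.read_camera('wrist');cv2.imwrite('pics/w3.png',im)
def proj(X):
    x=c['R']@X+c['t'];r=np.hypot(x[0],x[1]);th=np.arctan2(r,x[2]);f=c['camera_matrix'][0,0]
    return c['camera_matrix'][:2,2]+f*th*x[:2]/r
print(proj(np.array([.515,.2945,.148])))
im,d=ctrl.read_camera('top');cv2.imwrite('pics/top2.png',im)
cv2.imwrite('pics/c2.png',cv2.resize(im[130:240,330:480],None,fx=5,fy=5,interpolation=2))
E
```

```text
t: 6.55
tool_pos: [0.5148, 0.2933, 0.2278]
tool_rot: [[-0.987, 0.163, -0.0], [0.163, 0.987, -0.0], [-0.0, -0.0, -1.0]]
force: [0.6, 0.6, 0.0]
grip_width: 0.0855
t 6.55 p [0.5148 0.2933 0.2278] yang 80.63
[ 0.    0.12 -0.22] -0.1
[324.11534488 212.74778056]
```

View pics/w3.png

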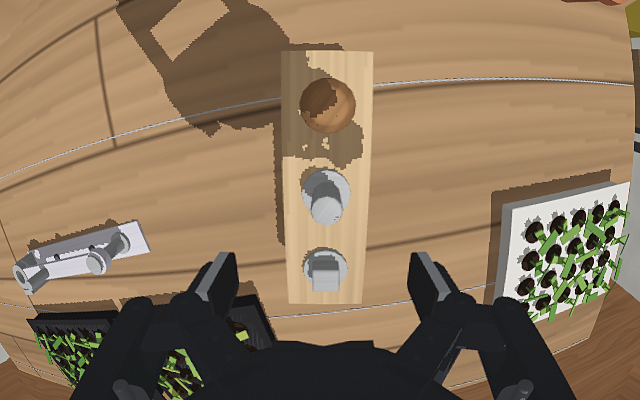

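View pics/c2.png

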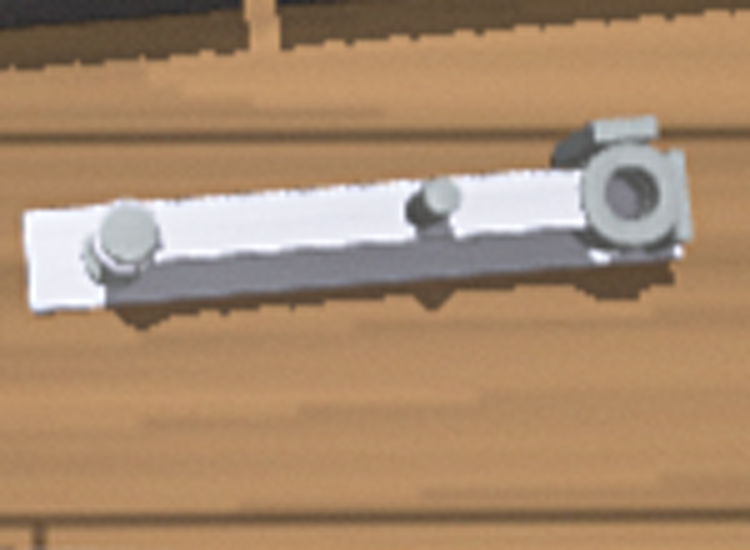

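The rail is shut with the eye against its stop posts. In the wrist view the round head top is at (326,212) against a predicted (324,213), about 1 mm off along the jaws. I'll descend and grip.

```bash
python3 -m pendant '[[[0,0.2,4],0,1],[[0,0.2,8],0,1],[[0,0.2,9.8],0,1],[[0,0.2,9.8],0,1],[[0,0.2,9.8],0,0.1],[[0,0.2,9.8],0,0.1],[[0,0.2,9.8],0,0.1],[[0,0.2,9.8],0,0.1],[[0,0.2,9.8],0,0.1],[[0,0.2,9.8],0,0.1]]' 60; python3 - <<'E'
from h import *
p=plane('top',[455.6,168.6],.072);print('eye now',p)
s=ctrl.get_state();print(s['force'],s['q'][5])
rows([(.586,-.2605,.23,27)])
E
```

```text
t: 7.9
tool_pos: [0.515, 0.2965, 0.1307]
tool_rot: [[-0.987, 0.161, 0.001], [0.161, 0.987, 0.0], [-0.001, 0.0, -1.0]]
force: [-2.1, -1.9, 6.3]
grip_width: 0.0226
eye now [ 0.58666874 -0.26001539  0.072     ]
[-2.11624288 -1.94958387  6.2636989 ] -0.9299123797979324
t 7.9 p [0.515  0.2965 0.1307] yang 80.75
[-15.97 -53.83  -9.95] 53.7
```

Gripped at 22.6 mm on the 24 mm head. I'll lift straight up and look.

```bash
python3 -m pendant '[[[0,0,-2],0,0.1],[[0,0,-5],0,0.1],[[0,0,-9],0,0.1],[[0,0,-10],0,0.1],[[0,0,-10],0,0.1]]'; python3 - <<'E'
from h import *
s=ctrl.get_state();print(s['force'],s['grip_width'])
rows([(.5865,-.26,.23,27)])
im,d=ctrl.read_camera('side');cv2.imwrite('pics/c3.png',cv2.resize(im[190:350,215:375],None,fx=4,fy=3.7,interpolation=2)[:600])
E
```

```text
t: 8.52
tool_pos: [0.5149, 0.2964, 0.2303]
tool_rot: [[-0.987, 0.161, 0.001], [0.161, 0.987, 0.0], [-0.001, 0.0, -1.0]]
force: [-0.5, -0.1, -2.1]
grip_width: 0.0226
[-0.50970101 -0.0900307  -2.05760193] 0.02260137554825117
t 8.525 p [0.5149 0.2964 0.2303] yang 80.74
[-1.602e+01 -5.376e+01  1.000e-02] 53.7
```

View pics/c3.png

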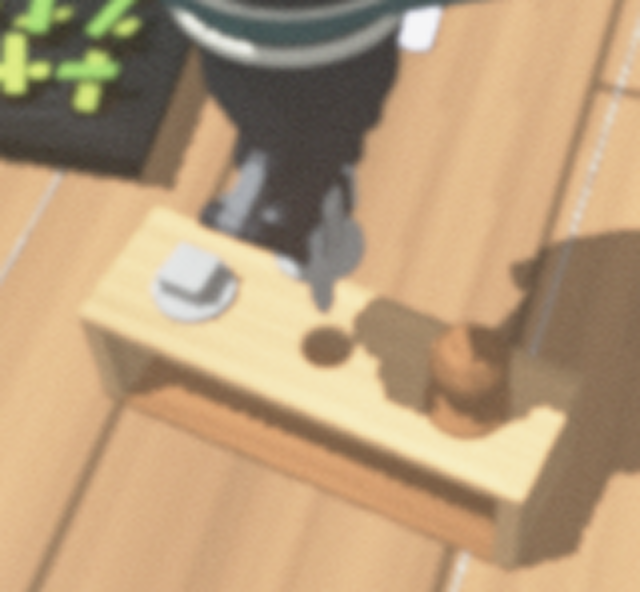

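The pin is out of its hole and hangs upright, with the short pin and dibber left in place. I'll carry it over the eye.

```bash
python3 -m pendant '[[[-16,-53.7,-0.5],53.7,0.1],[[-16,-53.7,-0.5],53.7,0.1],[[-16,-53.7,-0.5],53.7,0.1],[[-16,-53.7,-0.5],53.7,0.1],[[-16,-53.7,-0.5],53.7,0.1],[[-16,-53.7,-0.5],53.7,0.1],[[-16,-53.7,-0.5],53.7,0.1],[[-16,-53.7,-0.5],53.7,0.1],[[-16,-53.7,-0.5],53.7,0.1],[[-16,-53.7,-0.5],53.7,0.1],[[-16,-53.7,-0.5],53.7,0.1],[[-16,-53.7,-0.5],53.7,0.1]]'; python3 - <<'E'
from h import *
c=ctrl.get_calibration('wrist')
rows([(.5865,-.26,.23,27)])
def proj(n,X):
    c=ctrl.get_calibration(n);x=c['R']@X+c['t'];
    if n!='wrist': u=c['camera_matrix']@x;return u[:2]/u[2]
    r=np.hypot(x[0],x[1]);th=np.arctan2(r,x[2]);f=c['camera_matrix'][0,0]
    return c['camera_matrix'][:2,2]+f*th*x[:2]/r
s=ctrl.get_state();p=np.array(s['tool_pos'])
for n in ['wrist','side','top']:
    print(n,'tip',proj(n,p-[0,0,.03+.062]),'eye',proj(n,np.array([.5865,-.26,.072])))
    im,d=ctrl.read_camera(n);cv2.imwrite(f'pics/{n}4.png',im)
im=cv2.imread('pics/side4.png');cv2.imwrite('pics/c4s.png',cv2.resize(im[50:170,280:400],None,fx=5,fy=5,interpolation=2))
im=cv2.imread('pics/wrist4.png');cv2.imwrite('pics/c4w.png',cv2.resize(im[150:350,220:430],None,fx=3,fy=3,interpolation=2))
E
```

```text
t: 10.07
tool_pos: [0.5863, -0.2582, 0.2345]
tool_rot: [[-0.456, 0.89, -0.001], [0.89, 0.456, 0.0], [0.001, -0.0, -1.0]]
force: [-0.7, 0.5, -1.8]
grip_width: 0.0225
t 10.075 p [ 0.5863 -0.2582  0.2345] yang 27.11
[-0.17 -0.07  0.45] 0.1
wrist tip [323.23101341 206.84821823] eye [322.48619    183.91070189]
side tip [334.76358832  86.55651491] eye [334.17989982 106.8436758 ]
top tip [465.44947957 163.41538568] eye [455.59627754 168.67066652]
```

View pics/c4s.png

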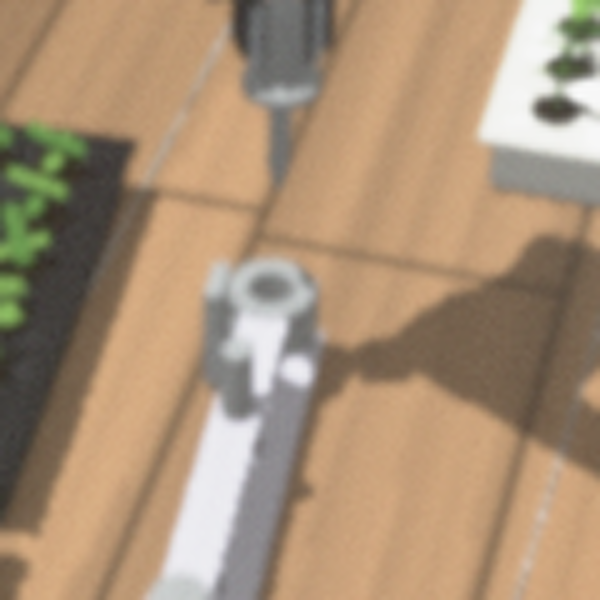

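View pics/c4w.png

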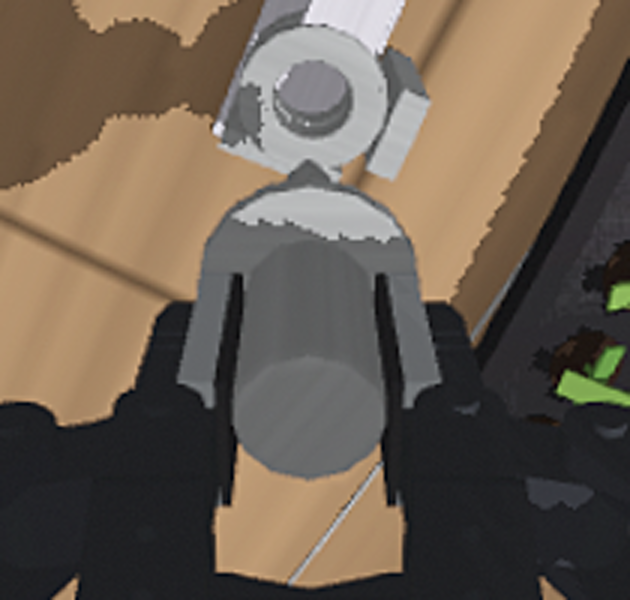

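```bash
python3 - <<'E'
from h import *
c=ctrl.get_calibration('wrist');K=c['camera_matrix'];R=c['R'];t=c['t']
def wp(uv,z):
    d=np.array(uv)-K[:2,2];r=np.hypot(*d);th=r/K[0,0]
    v=R.T@np.r_[np.sin(th)*d/r,np.cos(th)];o=-R.T@t;return o+v*(z-o[2])/v[2]
print(wp((324.8,181.8),.072))
rows([(.5865,-.26,.1027,27)])
rows([(.5880,-.2585,.1027,27)])
E
```

```text
[ 0.58787009 -0.25751191  0.072     ]
t 10.225 p [ 0.5865 -0.2584  0.235 ] yang 27.12
[-0.14 -0.07 13.23] 0.1
t 10.225 p [ 0.5865 -0.2584  0.235 ] yang 27.12
[-0.07  0.13 13.23] 0.1
```

The three estimates of the eye centre agree within 3 mm, at about (0.587, -0.259). The TCP is within 2 mm of that and the radial clearance is 7 mm. I'll lower it halfway and check the force.

```bash
python3 -m pendant '[[[0,0.05,3],0,0.1],[[0,0.05,6],0,0.1],[[0,0.05,8],0,0.1],[[0,0.05,9],0,0.1],[[0,0.05,9],0,0.1]]'; python3 - <<'E'
from h import *
s=ctrl.get_state();print(s['force'],s['tool_pos'])
im,d=ctrl.read_camera('wrist');cv2.imwrite('pics/c5w.png',cv2.resize(im[120:320,220:430],None,fx=3,fy=3,interpolation=2))
im,d=ctrl.read_camera('side');cv2.imwrite('pics/c5s.png',cv2.resize(im[50:170,280:400],None,fx=5,fy=5,interpolation=2))
E
```

```text
t: 10.85
tool_pos: [0.5869, -0.259, 0.1449]
tool_rot: [[-0.455, 0.891, -0.0], [0.891, 0.455, 0.0], [0.0, -0.0, -1.0]]
force: [0.2, -0.2, -2.2]
grip_width: 0.0227
[ 0.17854904 -0.19845534 -2.195931  ] [ 0.58686078 -0.2590403   0.14493527]
```

View pics/c5w.png

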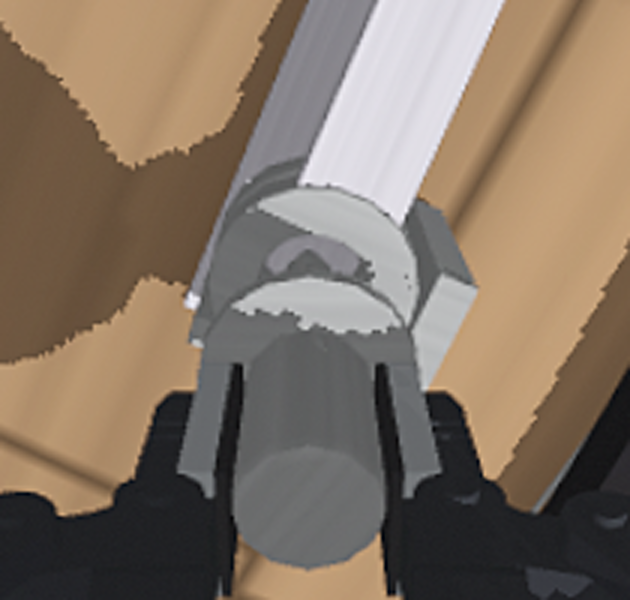

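View pics/c5s.png

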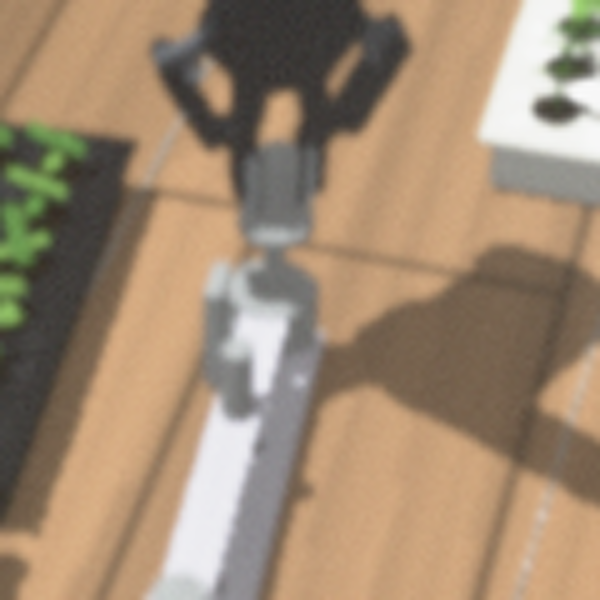

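The tip is inside the eye's hole with no contact force. Lowering to the collar.

```bash
python3 -m pendant '[[[0,0,1.5],0,0.1],[[0,0,3],0,0.1],[[0,0,4],0,0.1],[[0,0,4.2],0,0.1],[[0,0,4.2],0,0.1]]'
```

```text
t: 11.58
tool_pos: [0.5868, -0.2592, 0.1027]
tool_rot: [[-0.455, 0.891, -0.0], [0.891, 0.455, 0.0], [0.0, -0.0, -1.0]]
force: [-2.9, -0.5, 1.4]
grip_width: 0.0223
```

The vertical force went from -2.2 to +1.4 N right at the expected seating height. I'll release and rise.

```bash
python3 -m pendant '[[[0,0,0],0,1],[[0,0,0],0,1],[[0,0,0],0,1],[[0,0,0],0,1],[[0,0,-3],0,1],[[0,0,-8],0,1],[[0,0,-14],0,1],[[5,0,-16],0,1],[[10,0,-18],0,1],[[15,0,-18],0,1],[[20,0,-18],0,1],[[20,0,-18],0,1]]'; python3 - <<'E'
from h import *
for n,(y0,y1,x0,x1) in dict(top=(120,230,330,480),side=(80,200,290,400)).items():
    im,d=ctrl.read_camera(n);cv2.imwrite(f'pics/{n}6.png',im);cv2.imwrite(f'pics/c6{n}.png',cv2.resize(im[y0:y1,x0:x1],None,fx=5,fy=5,interpolation=2))
s=ctrl.get_state();print(s['t'],s['tool_pos'],s['force'])
E
```

```text
t: 13.08
tool_pos: [0.4949, -0.079, 0.2838]
tool_rot: [[-0.457, 0.889, 0.002], [0.889, 0.457, -0.0], [-0.001, 0.002, -1.0]]
force: [-0.0, -0.4, 0.7]
grip_width: 0.0853
13.175 [ 0.49593628 -0.08091315  0.28328432] [-0.0570701  -0.82045093  0.13097713]
```

View pics/c6top.png

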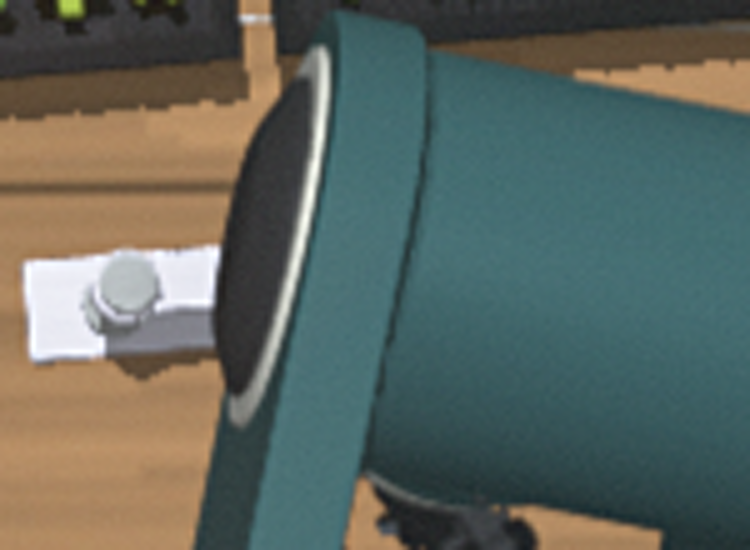

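View pics/c6side.png

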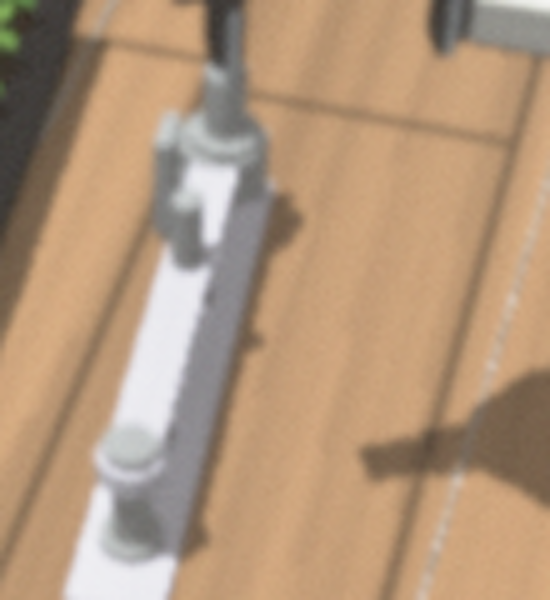

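The side view shows the collar at crop (225,140) on the eye, but the arm hides part of the pin. I'll move it farther off for a clear check.

```bash
python3 -m pendant '[[[6,0,0],0,1],[[12,0,0],0,1],[[18,0,0],0,1],[[24,0,0],0,1],[[28,0,0],0,1],[[28,0,0],0,1]]'; python3 - <<'E'
from h import *
for n,(y0,y1,x0,x1) in dict(top=(120,230,330,480),side=(80,200,290,400)).items():
    im,d=ctrl.read_camera(n);cv2.imwrite(f'pics/{n}7.png',im);cv2.imwrite(f'pics/c7{n}.png',cv2.resize(im[y0:y1,x0:x1],None,fx=5,fy=5,interpolation=2))
s=ctrl.get_state();print(s['t'],s['tool_pos'],s['force'])
E
```

```text
t: 13.92
tool_pos: [0.3683, 0.1697, 0.283]
tool_rot: [[-0.457, 0.889, -0.0], [0.889, 0.457, 0.0], [0.0, 0.0, -1.0]]
force: [-0.1, -0.4, -0.3]
grip_width: 0.0854
14.025 [0.36915393 0.16805732 0.28284882] [ 0.48857174 -0.32809655 -0.92056914]
```

View pics/c7top.png

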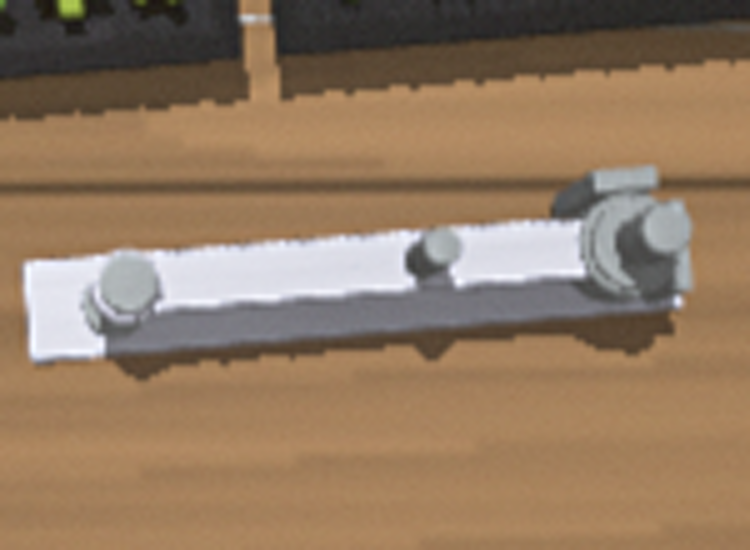

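View pics/c7side.png

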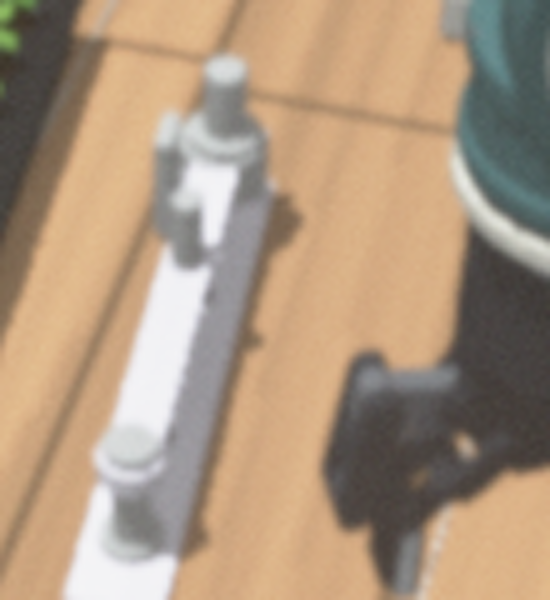

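Head top is at crop (668,227) in the top view and (226,68) in the side view. I'll check its position and height.

```bash
python3 - <<'E'
from h import *
a=un((668,227),5,(330,120));b=un((226,68),5,(290,80))
print(tri(a,b),plane('top',a,.12),plane('side',b,.12))
po=plane('top',un((441,246),5,(330,120)),.115)[:2];d=PIV-po;v=PIV-LUG
print('rail angle',np.arctan2(v[1],v[0])-np.arctan2(d[1],d[0]))
E
```

```text
(array([ 0.58687821, -0.262084  ,  0.11757317]), np.float64(0.0006376196416175721)) [ 0.58677494 -0.26118562  0.12      ] [ 0.58583408 -0.25911815  0.12      ]
rail angle 0.001489606163273871
```

```bash
python3 - <<'E'
from cell import ctrl
ctrl.job_done();print(ctrl.get_state()['t'])
E
```

```text
the job is handed in; nothing more can be done
the job is handed in; nothing more can be done
```

The rail is swung shut and the long pin stands through the eye and lug with its collar down on the eye. I handed the job in at about 14 s; no verdict is reported.

I swung the rail by its grip post until it met its stop with about 28 N of reaction. I then took the round-headed pin from the middle hole of the rack, lowered it through both holes, released it and moved the arm clear.

**Last checks**
- **Rail:** it measures about 0.001 rad from shut.
- **Pin position:** the top view puts the pin's head within 1 mm of the lug axis, the side view within 1.5 mm, so the pin also stands upright.
- **Pin height:** the head top triangulates to 118 mm and should be 120 mm when seated. My triangulated heights had read 2–6 mm low all along at these points (14 mm on the dibber), so this fits a flat collar.
- **Bystanders:** a view after the pin was lifted showed the short pin and dibber still in the rack. The arm did not go near them again.

The only disagreement was a 2–3 mm spread between cameras on the eye's centre, well inside the 7 mm clearance.

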